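# Re-clamp a glued plaster house with the ratchet clamp

### The arm

A 6-joint arm with a two-finger parallel gripper is mounted at the origin on a cart in front of the work surface, level with it; the furniture and walls round the work are solid. World frame = base frame: x ahead of the robot, y to its left, z up, the work surface at z = 0. Lengths are in m, angles in rad, forces in N, time in s.
With the tool pointing down it reaches from about 0.35 to 0.975 m from the base axis. Payload 4.9 kg.
Tool frame: the origin (TCP) lies at the very end of the fingers, on their centre line; the grasp point (between the pads) lies 19 mm behind it (manip.grasp_offset is the distance from the TCP to the grasp point, in m); z points along the fingers, y is the line along which they close (so a half turn about z gives the same grasp; the last joint's range is limited). The gripper opens to 85 mm and grips with 20 to 120 N. Pads are 22 mm wide; open, the fingers measure 114 mm over their backs; the gripper's body (76 mm by 85 mm) begins 54 mm behind the grasp point. The pads swing forward as they close: fully open they stand 13 mm farther back than shut.
Start: joints at [-0.119, 0.053, 1.613, -0, 1.476, -0.119], TCP at [0.625, 0, 0.21] pointing down, gripper open.
Joint ranges: [-3.01, 3.01], [-1.01, 2.22], [0.06, 2.58], [-1.02, 4.17], [0.09, 2.62], [-3.14, 3.14]. Speed limits (rad/s): [2.57, 2.57, 3.14, 3.14, 3.14, 3.14].

### API

Orientations are given as a unit quaternion [w, x, y, z].
In Python, from plant import manip, eyes, job_done, models gives the robot as it stands.
- The arm moves only by the tool servo_tool, never from a script. Its argument "motion" is one flat list of numbers, 5 for each row, row after row: the opening, from -1 (shut) to 1 (fully open), then the shift along the tool's x, y, z normalised to -1 to 1, where 1 is 120 mm, then the turn about the tool's z normalised to -1 to 1, where 1 is 45 degrees. A call has 1 to 5 rows; each row is the pose to reach, as a shift and turn from the pose commanded when the call began, along the tool's axes at that moment; what a row does not reach only later rows make up. A row lasts 1/8 s, in which the tool goes at most 62.5 mm and 10.7 degrees, less where a joint would pass 70% of its speed; a pose out of reach is approached as far as the arm can. A call with a number of a shift or a turn outside -1 to 1 is refused whole. A call with a gripper value outside its range is refused whole. The fingers move at their own pace and stop on an object; the grip force is fixed at half the most. Time passes only in rows, so rows that repeat a pose let the fingers close. It gives the time, the measured TCP pose, the force, the opening and the grip force at its end, in the units of the state.
- manip.state(): the state, without advancing time (a new reading comes with each control period).
- eyes.grab_frame(name): name is "scene" or "side" or "wrist"; returns (picture, depth): 384x512x3 uint8, red, green, blue; 384x512 float32, m along the optical axis (not along the pixel's ray), 0 where there is no reading.
- eyes.camera_params(name): a dict with "fov_y" (degrees; the focal length in pixels is half the picture's height over the tangent of half this angle, whatever the lens; pixels are square), "cx", "cy" (the principal point, pixels), "pose" (4x4, takes a point from camera to world coordinates); the wrist camera has in their place "T_tool_cam" (4x4, takes a point from camera to tool coordinates, whose origin is the TCP and whose axes are the flange's). Camera axes: x right, y up, looking along -z (the intrinsics and any distortion apply to the point x, -y, -z); pixel columns grow to the right and rows downward; lengths in m; the calibration is good to about 2 mm. A picture is of the moment at which its call begins: read the wrist's pose just before it. camera_params takes no time and is no camera call.
- job_done(): hands the job in; it is judged then, once.
Trained networks look in the newest picture that a camera, given by its name, has taken for a name from the list of things; names that differ only in an ending like _2 or _b are one class to them, and where a whole thing is asked for, a point or a joint stands for the part that bears it (a point fixed in the world has none). Each returns a list of dicts, best first, with "p" (0 to 1); they miss things now and then, are a little off and sometimes report something else, mostly with a low value. They report only what shows in the picture. A call takes as long as a camera call.
- models.regions_of(camera, label): "mask" (384x512 bool, what is visible of it) and "pixel" ([column, row] in pixels, amid what is visible of it).
The state is a dict: "time": time; "joint_pos": joint angles; "joint_vel": joint speeds; "joint_efforts": joint torques, N m; "tool_pos": TCP position; "tool_rot": TCP orientation; "contact_force": force on the tool from outside, world axes, zero at the start; "ft_torque": the same for the moment, N m; "gripper_width": opening from 0.0 (shut) to 1.0 (fully open); "grasp_force": force on a finger pad.
Only numpy, scipy, OpenCV 4.12 (cv2) and the standard library are available. Lean on these libraries where they do the work, as an engineer would, in place of code of your own. Each camera call takes 0.05 s, during which the arm holds its last target. There are 200 camera calls.

### The job

The little plaster house in the ratchet gluing clamp is squeezed too hard. Swing the pawl out by its thumb lever so that it stays out, wind the bar knob all the way back, and swing the pawl in again; then wind the knob forward click by click and leave it, held by the pawl, when the sprung pad presses the house against the fence with about 8 N (5 to 11 N is fine). Never force the knob back against the engaged pawl, never push or pinch the lever harder than 25 N, and leave the house standing where it is and the things around it alone.

Things in the scene. Friction and masses are not known exactly. Their poses are not given: they have to be found in the camera images.
- knob (a joint): Bar knob angle, rad: 0 = wound all the way back at its stop (jaw open); grows CLOCKWISE seen from above, winding the jaw forward 18 mm per rad. Starts near 1.38. A click every 0.314 rad: with the pawl in it rests at about 0.12, 0.43, 0.75, 1.06, 1.38; the pawl falls in as each is passed, so wind about 0.04 past and let it settle back. Friction 0.04 N m; the pawl adds about 0.1 N m before a click.
- knob_grip (a point): Centre of the knob's grip, on the upright knob axis, 65 mm above the table: a black bar 60 mm long (this point's x axis), 16 mm wide (y axis), 28 mm high (51 to 79 mm above the table). Below it a round hub, 40 mm across, then the toothed wheel. Grip it from above across the 16 mm.
- pawl (a joint): Pawl angle, rad: 0 to 0.16 = in (nose on the ratchet teeth), 0.8 = out, at its stop. An over-centre spring snaps it to whichever side of 0.4 it is on and holds it there. Seen from above it turns anticlockwise to swing out.
- lever_post (a point): Middle of the lever: an upright round black post 14 mm across, free from 34 to 67 mm above the table (this point 52 mm up), 36 mm from the pawl pivot. x axis: from post to pivot. Push it along its own -y axis to swing the pawl OUT, +y for IN; it travels 27 mm. It starts at 4 to 9 N and snaps over by itself past the middle; no need to drive it onto the stop. Do not pinch it; over 25 N is a fault.
- clamp: The clamp's plywood base board, 320 x 140 x 14 mm, fixed to the table. Origin on the table top straight under the knob axis; x along the jaw's travel towards the house, z up. Pawl pivot at x -57, y -44 mm; the board spans x -113 to 207, y -76 to 64 mm.
- fence: Fixed aluminium fence behind the house, 62 mm wide, 44 mm high, bolted at a different place each time; origin at the foot of its face to the house, x away from the house. The sprung pad (1 N per mm, no preload, 24 mm stroke) pushes the house against it: about 5.7 N more with each click after touching. The pad touches at 0.2 to 0.7 rad of the knob; find it by feel.
- house: Unpainted plaster model house, 53 x 61 x 72 mm, 0.12 kg, loose, standing on the base board between the sprung pad and the fence; origin at the centre of its underside, z up. Its squeeze loads the knob, against winding forward, with 0.018 N m per N.
- pawl_lever: The steel pawl: an arm whose nose lies in the ratchet teeth, and the thumb lever with its post, on one pivot; origin at the pivot, at table height.
- ratchet_wheel: The steel wheel with 20 saw teeth, 96 mm across, its top 35 mm above the table, with the black bar knob on it; origin on the knob axis at table height.
- amber_jar: bystander: jar, 57 mm across, 65 mm high, beyond the clamp; origin under its centre.
- eraser: bystander: eraser 20 x 45 x 11 mm, on the robot's side of the clamp; origin under its centre.
- gold_bottle: bystander: small paint bottle, 33 mm across, 70 mm high, beside the pawl end of the clamp; origin under its centre.

How it is judged:
On the way, in this order (a step that is already met when the one before it is completed fails the run):
1. the pawl is swung out and stays out (value of joint pawl above 0.6 rad), for 0.2 s.
2. with the pawl out, the knob is wound all the way back (value of joint knob below 0.06 rad and value of joint pawl above 0.6 rad), for 0.1 s.
3. the pawl is swung in again before the knob is wound forward (value of joint pawl below 0.25 rad and value of joint knob below 0.2 rad), for 0.2 s.
At the end, for the whole second after the job is handed in: The knob is left at rest with the pawl in the teeth (pawl below 0.12 rad), the house is pressed against the fence with 3 to 11.5 N, and stands upright (within 0.1 rad) within 12 mm of where it stood (contact force between house and fence between 3 and 11.5 N and value of joint pawl below 0.12 rad and velocity of joint knob between -0.05 and 0.05 rad/s and angle between house's own z axis and vertical below 0.1 rad and distance of house from where it was at the start of the episode below 0.012 m); the robot touches nothing.
It fails at once if the knob is forced back against the engaged pawl (pawl and wheel press on each other with more than 25 N) (contact force between pawl_lever and ratchet_wheel above 25 N).
It fails at once if the thumb lever is pushed or pinched with more than 25 N (contact force between the fingers and pawl_lever above 25 N).
It fails at once if the house is squeezed with more than 26 N (contact force between house and fence above 26 N).
It fails at once if a bystander is moved by more than 20 mm (distance of any of amber_jar, eraser, gold_bottle from where it was at the start of the episode above 0.02 m).
It also fails if it takes over 69 s, if anything falls off the work surface, if the arm or the gripper's body presses on something with over 40 N, if the wrist force passes 120 N, or if a joint passes its speed limit or range.

## Working session

There is one attempt and no reset: what is moved stays moved. The work goes in short steps, Python scripts to look and compute and a tool call to move; the robot and the scene stay as the last step left them, time stands still between calls to the robot, and variables do not carry over. Pictures are saved under pics/ and viewed, at most 10 in all, crops included, and the job is handed in when it is done.

Besides the shell and the picture viewer there is one more tool, called after ">>>" as name(argument=value, ...), one argument or row to a line, values as JSON. servo_tool: Moves the arm, as the interface text tells. Its arguments: {"type":"object","properties":{"motion":{"type":"array","items":{"type":"number","minimum":-1,"maximum":1}}},"required":["motion"]}

```bash
mkdir -p pics; cat > h.py <<'E'
import numpy as np, cv2
from plant import manip, eyes, job_done, models
from scipy.spatial.transform import Rotation as R
def campose(n):
    p=eyes.camera_params(n)
    if n=="wrist":
        s=manip.state(); T=np.eye(4); w,x,y,z=s["tool_rot"]
        T[:3,:3]=R.from_quat([x,y,z,w]).as_matrix(); T[:3,3]=s["tool_pos"]
        return p,T@np.array(p["T_tool_cam"])
    return p,np.array(p["pose"])
def cloud(n):
    p,T=campose(n); im,d=eyes.grab_frame(n)
    f=192/np.tan(np.radians(p["fov_y"])/2)
    v,u=np.mgrid[0:384,0:512]
    P=np.stack([(u-p["cx"])/f*d,-(v-p["cy"])/f*d,-d],-1)@T[:3,:3].T+T[:3,3]
    P[d<=0]=np.nan
    return im,P
def save(im,n): cv2.imwrite("pics/"+n,im[:,:,::-1])
E
python3 - <<'E'
from h import *
print({k:v for k,v in eyes.camera_params("scene").items() if k!="pose"},manip.state()["tool_rot"],manip.grasp_offset)
ims=[]
for c in ["scene","side","wrist"]:
    im,P=cloud(c); ims.append(im)
    for l in ["knob_grip","lever_post","house","fence","ratchet_wheel","pawl_lever","clamp","gold_bottle","amber_jar","eraser"]:
        r=models.regions_of(c,l)
        if r:
            r=r[0];q=P[r["mask"]];q=q[~np.isnan(q[:,0])]
            if len(q): print(c,l,round(r["p"],2),np.round(r["pixel"]),len(q),np.median(q,0).round(3),np.percentile(q,3,axis=0).round(3),np.percentile(q,97,axis=0).round(3))
save(cv2.resize(np.vstack([np.hstack(ims[:2]),np.hstack([ims[2],ims[2]*0])]),(800,600)),"a.png")
E
```

```text
{'fov_y': 51.73683529358087, 'cx': 262.28509357300123, 'cy': 192.84868805346517} [-8.09481068e-04  7.07118630e-01  7.07094187e-01 -6.31566272e-04] 0.0187
scene knob_grip 0.85 [245. 209.] 983 [0.457 0.011 0.036] [ 0.429 -0.019  0.016] [0.509 0.062 0.08 ]
scene lever_post 0.78 [284. 209.] 255 [ 0.515 -0.044  0.035] [ 0.48  -0.073  0.017] [ 0.535 -0.026  0.064]
scene house 0.79 [189. 180.] 706 [0.435 0.159 0.063] [0.43  0.143 0.019] [0.479 0.189 0.082]
scene fence 0.52 [252. 178.] 509 [0.57  0.087 0.054] [0.554 0.074 0.012] [0.602 0.12  0.067]
scene ratchet_wheel 0.79 [242. 205.] 977 [0.458 0.012 0.036] [ 0.429 -0.019  0.026] [0.511 0.063 0.08 ]
scene pawl_lever 0.59 [285. 208.] 331 [ 0.515 -0.04   0.034] [ 0.477 -0.074  0.002] [ 0.582 -0.015  0.068]
scene clamp 0.56 [241. 211.] 4698 [0.451 0.011 0.016] [ 0.402 -0.086  0.007] [0.535 0.192 0.069]
scene gold_bottle 0.66 [294. 243.] 550 [ 0.412 -0.146  0.041] [ 0.406 -0.156  0.004] [ 0.427 -0.131  0.072]
scene amber_jar 0.8 [251. 177.] 526 [0.57  0.089 0.056] [0.553 0.074 0.012] [0.606 0.125 0.067]
scene eraser 0.7 [169. 224.] 139 [0.35  0
[... 1359 characters left out ...]
17. 114.] 30031 [0.485 0.052 0.014] [ 0.411 -0.076  0.012] [0.543 0.147 0.077]
wrist ratchet_wheel 0.81 [108. 140.] 6358 [0.48  0.027 0.034] [ 0.433 -0.014  0.028] [0.511 0.064 0.079]
wrist pawl_lever 0.65 [154. 201.] 1168 [ 0.519 -0.036  0.033] [ 0.479 -0.069  0.014] [ 0.529 -0.022  0.067]
wrist clamp 0.79 [118. 116.] 29981 [0.485 0.052 0.014] [ 0.411 -0.076  0.012] [0.544 0.147 0.077]
wrist gold_bottle 0.71 [ 85. 284.] 1570 [ 0.429 -0.13   0.044] [ 0.412 -0.148  0.003] [ 0.438 -0.123  0.07 ]
wrist amber_jar 0.73 [210.  57.] 3731 [0.582 0.103 0.063] [0.557 0.078 0.033] [0.607 0.127 0.065]
wrist eraser 0.67 [157. 198.] 1132 [ 0.519 -0.036  0.033] [ 0.479 -0.07   0.025] [ 0.527 -0.022  0.067]
```

View pics/a.png

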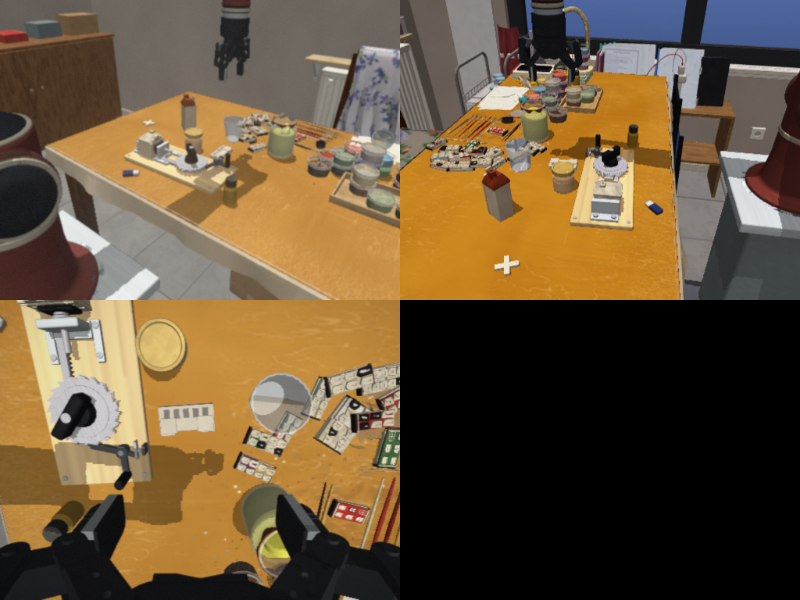

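```bash
python3 - <<'E'
from h import *
im,P=cloud("wrist")
def rect(m):
    r=cv2.minAreaRect((P[m][:,:2]*1000).astype(np.float32)); return [np.round(x,1) for x in r]
x,y,z=P[...,0],P[...,1],P[...,2]
near=(abs(x-.475)<.06)&(abs(y-.025)<.07)
k=near&(z>.074)&(z<.084); print("knob top",k.sum(),rect(k),np.median(P[k],0))
w=(abs(x-.47)<.07)&(abs(y-.025)<.07)&(z>.029)&(z<.039); print("wheel",w.sum())
c,rad=cv2.minEnclosingCircle((P[w][:,:2]*1000).astype(np.float32)); print(c,rad)
p=(abs(x-.52)<.04)&(y<-.01)&(y>-.1)&(z>.06)&(z<.075); print("post",p.sum(),np.median(P[p],0),P[p].min(0),P[p].max(0))
l=(abs(x-.51)<.05)&(y<-.01)&(y>-.1)&(z>.02)&(z<.05); print("lever",rect(l))
b=(abs(x-.47)<.1)&(y<.2)&(y>-.12)&(z>.010)&(z<.018); print("board",rect(b))
# edge line fit: far edge max x per y bin, end edge min y
ys=np.arange(-.06,.12,.01); e=[(yy,np.nanpercentile(x[b&(abs(y-yy)<.003)],99.5)) for yy in ys]; print("faredge",np.polyfit(*zip(*e),1))
save(cv2.resize(im[60:260,10:210],(800,600)) if 0 else cv2.resize(im[100:260,30:230],(750,600)),"b.png")
E
```

```text
knob top 1120 [array([471.2,  23.9]), array([59.9, 16.2]), np.float64(54.3)] [0.47300471 0.02521227 0.0779765 ]
wheel 4876
(485.64306640625, 4.973979949951172) 71.0577163696289
post 163 [ 0.52109286 -0.06543501  0.06598112] [ 0.51332177 -0.07349198  0.06021576] [ 0.5271129  -0.05969783  0.067898  ]
lever [array([504.7, -23.7]), array([52.7, 87.6]), np.float64(55.7)]
board [array([479.,  36.]), array([174.3, 262.2]), np.float64(11.1)]
faredge [-0.09066228  0.55471781]
```

View pics/b.png

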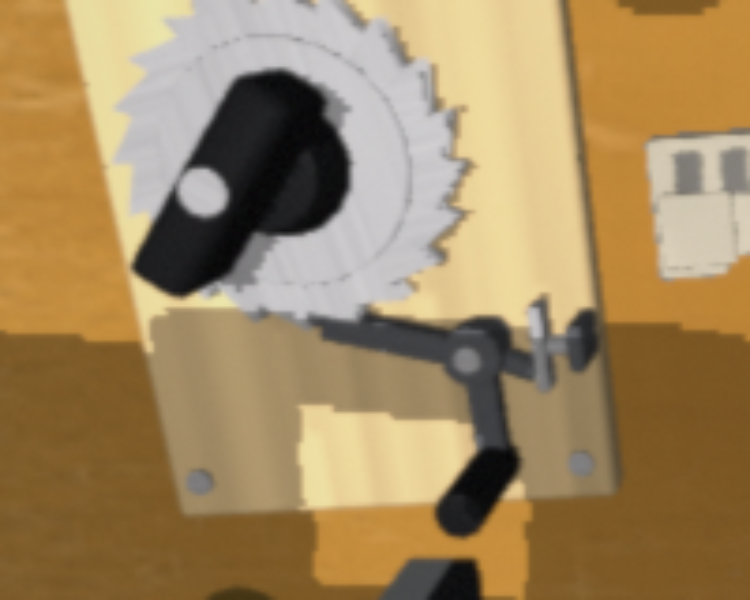

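>>> servo_tool(
  motion=[-1, -0.3, -0.5, 0.2, 0, -1, -0.56, -1, 0.4, 0, -1, -0.56, -1, 0.5, 0, -1, -0.56, -1, 0.5, 0],
)

```text
time: 2.2
tool_pos: [0.5031, -0.0673, 0.1482]
tool_rot: [-0.001, 0.708, 0.707, -0.001]
contact_force: [-0.5, 0.6, -0.6]
gripper_width: 0.144
grasp_force: 0.0
```

>>> servo_tool(
  motion=[-1, 0, -0.17, 0.3, 0, -1, 0, -0.17, 0.6, 0, -1, 0, -0.17, 0.86, 0, -1, 0, -0.17, 0.86, 0],
)

```text
time: 2.7
tool_pos: [0.4839, -0.0663, 0.0453]
tool_rot: [-0.002, 0.707, 0.707, -0.001]
contact_force: [0.4, 0.7, -0.0]
gripper_width: -0.001
grasp_force: 0.0
```

>>> servo_tool(
  motion=[-1, 0, 0.04, 0, 0, -1, 0, 0.07, 0, 0, -1, 0, 0.1, 0, 0, -1, 0, 0.12, 0, 0, -1, 0, 0.14, 0, 0],
)

```text
time: 3.32
tool_pos: [0.5016, -0.0672, 0.0469]
tool_rot: [0.0, 0.707, 0.707, 0.0]
contact_force: [-1.1, 0.8, -1.0]
gripper_width: 0.001
grasp_force: 0.0
```

>>> servo_tool(
  motion=[-1, 0, 0.015, 0, 0, -1, 0, 0.03, 0, 0, -1, 0, 0.045, 0, 0, -1, 0, 0.06, 0, 0],
)

```text
time: 3.82
tool_pos: [0.5087, -0.0672, 0.0467]
tool_rot: [-0.0, 0.707, 0.707, -0.0]
contact_force: [-0.3, 0.7, 0.6]
gripper_width: -0.002
grasp_force: 0.0
```

>>> servo_tool(
  motion=[-1, 0, 0.02, 0, 0, -1, 0, 0.035, 0, 0, -1, 0, 0.05, 0, 0, -1, 0, 0.065, 0, 0],
)

```text
time: 4.32
tool_pos: [0.5165, -0.0672, 0.0467]
tool_rot: [-0.0, 0.707, 0.707, -0.0]
contact_force: [-0.6, 0.7, 0.2]
gripper_width: -0.003
grasp_force: 0.0
```

```bash
python3 - <<'E'
from h import *
im,P=cloud("wrist"); i2,P2=cloud("side"); i3,P3=cloud("scene")
x,y,z=P2[...,0],P2[...,1],P2[...,2]
p=(abs(x-.53)<.04)&(y<-.03)&(y>-.1)&(z>.03)&(z<.07); print(np.median(P2[p],0),np.percentile(P2[p],[2,98],axis=0))
save(np.hstack([cv2.resize(im,(400,300)),cv2.resize(i2[140:240,200:333],(400,300))]),"c0.png")
save(np.vstack([np.hstack([cv2.resize(im,(400,300)),cv2.resize(i2[140:240,200:333],(400,300))]),np.hstack([cv2.resize(i3[150:250,200:333],(400,300)),cv2.resize(im[100:292,0:256],(400,300))])]),"c.png")
E
```

```text
[ 0.5207233  -0.05980425  0.041614  ] [[ 0.50928546 -0.06476081  0.0310653 ]
 [ 0.54201228 -0.03109715  0.06627033]]
```

View pics/c.png

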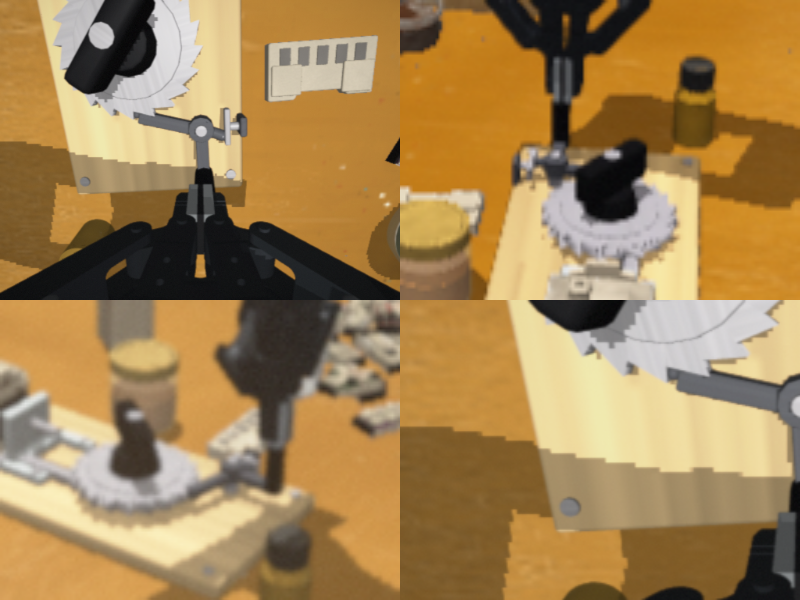

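```bash
python3 - <<'E'
from h import *
im,P=cloud("wrist")
x,y,z=P[...,0],P[...,1],P[...,2]
for lo in np.arange(.02,.11,.01):
    p=(abs(x-.53)<.04)&(y<-.03)&(y>-.1)&(z>lo)&(z<lo+.01); 
    if p.sum()>5: print(lo.round(2),p.sum(),np.percentile(P[p],[3,50,97],axis=0).round(4).tolist())
save(cv2.resize(im[140:300,200:310],(412,600)),"d.png")
E
```

```text
0.02 43 [[0.5133, -0.0648, 0.0227], [0.5337, -0.0334, 0.029], [0.5448, -0.0305, 0.0299]]
0.03 1663 [[0.5002, -0.0617, 0.031], [0.5206, -0.037, 0.033], [0.5467, -0.0303, 0.0389]]
0.04 232 [[0.5136, -0.0649, 0.0401], [0.5189, -0.0601, 0.0432], [0.5258, -0.0304, 0.0495]]
0.05 183 [[0.5143, -0.0643, 0.0502], [0.5199, -0.0604, 0.0548], [0.526, -0.0595, 0.0597]]
0.06 29 [[0.5187, -0.0649, 0.0601], [0.5247, -0.0623, 0.0619], [0.5263, -0.0597, 0.066]]
0.07 406 [[0.5052, -0.0597, 0.0721], [0.5173, -0.0555, 0.0767], [0.5289, -0.0548, 0.0798]]
0.08 704 [[0.5043, -0.0598, 0.0805], [0.5169, -0.0587, 0.0853], [0.5299, -0.0548, 0.0897]]
0.09 786 [[0.5042, -0.0597, 0.0903], [0.5171, -0.0556, 0.0949], [0.5299, -0.0548, 0.0994]]
0.1 1041 [[0.5048, -0.0755, 0.1006], [0.5169, -0.0568, 0.105], [0.5287, -0.0541, 0.1097]]
```

View pics/d.png

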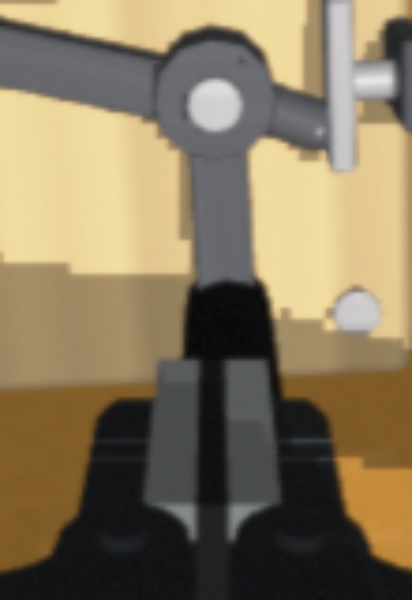

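>>> servo_tool(
  motion=[-1, 0, -0.1, 0, 0, -1, 0, -0.25, 0, 0, -1, 0, -0.3, 0, 0],
)

```text
time: 4.9
tool_pos: [0.4789, -0.067, 0.0463]
tool_rot: [-0.0, 0.707, 0.707, -0.0]
contact_force: [-0.5, 0.6, 0.6]
gripper_width: 0.0
grasp_force: 0.0
```

```bash
python3 - <<'E'
from h import *
s=manip.state();print(s["tool_pos"],s["gripper_width"])
for c in ["wrist","side","scene"]:
    im,P=cloud(c)
    x,y,z=P[...,0],P[...,1],P[...,2]
    print(c)
    for lo in np.arange(.02,.12,.01):
        p=(abs(x-.48)<.025)&(y<-.045)&(y>-.1)&(z>lo)&(z<lo+.01); 
        if p.sum()>2: print(lo.round(2),p.sum(),np.percentile(P[p],[3,50,97],axis=0).round(4).tolist())
    if c=="wrist": a=im
    if c=="side": b=im
save(np.hstack([cv2.resize(a[100:340,150:310],(400,600)),cv2.resize(b[120:240,215:295],(400,600))]),"e.png")
E
```

```text
[ 0.47894973 -0.06703403  0.04630761] 0.00018166139341474957
wrist
0.07 420 [[0.4677, -0.0596, 0.072], [0.4794, -0.0553, 0.0763], [0.4916, -0.0547, 0.0797]]
0.08 710 [[0.4668, -0.0597, 0.0802], [0.4796, -0.0585, 0.0851], [0.4925, -0.0547, 0.0897]]
0.09 781 [[0.4668, -0.0596, 0.0902], [0.4798, -0.0555, 0.0947], [0.4924, -0.0547, 0.0995]]
0.1 1065 [[0.4669, -0.0751, 0.1006], [0.4795, -0.057, 0.1047], [0.4926, -0.0538, 0.1097]]
0.11 2922 [[0.4569, -0.0738, 0.1105], [0.4813, -0.0544, 0.1154], [0.5032, -0.0524, 0.1198]]
side
0.06 4 [[0.4739, -0.0579, 0.0687], [0.479, -0.0571, 0.0692], [0.4821, -0.056, 0.0699]]
0.07 34 [[0.4695, -0.0602, 0.0711], [0.4791, -0.0568, 0.0765], [0.4918, -0.0535, 0.08]]
0.08 50 [[0.4666, -0.0697, 0.0802], [0.4781, -0.0575, 0.0854], [0.4918, -0.0534, 0.0897]]
0.09 50 [[0.4666, -0.0649, 0.0907], [0.4787, -0.0579, 0.0949], [0.4924, -0.0525, 0.0997]]
0.1 52 [[0.4653, -0.0683, 0.1002], [0.48, -0.0569, 0.1052], [0.4928, -0.0524, 0.1095]]
0.11 87 [[0.4567, -0.0682, 0.1107], [0.4821, -0.0551, 0.1156], [0.5022, -0.0523, 0.1196]]
scene
0.06 3 [[0.476, -0.0642, 0.069], [0.4762, -0.0622, 0.0694], [0.4767, -0.0576, 0.0696]]
0.07 31 [[0.4689, -0.0776, 0.0708], [0.4753, -0.074, 0.0758], [0.4866, -0.0616, 0.0791]]
0.08 52 [[0.4668, -0.0783, 0.0805], [0.4708, -0.0734, 0.084], [0.4895, -0.0607, 0.089]]
0.09 57 [[0.4674, -0.0785, 0.0902], [0.4723, -0.0735, 0.0945], [0.4858, -0.0618, 0.0994]]
0.1 42 [[0.467, -0.0789, 0.1006], [0.4745, -0.075, 0.1033], [0.4882, -0.061, 0.1094]]
0.11 56 [[0.463, -0.0805, 0.1104], [0.483, -0.0783, 0.1161], [0.5034, -0.0561, 0.1198]]
```

View pics/e.png

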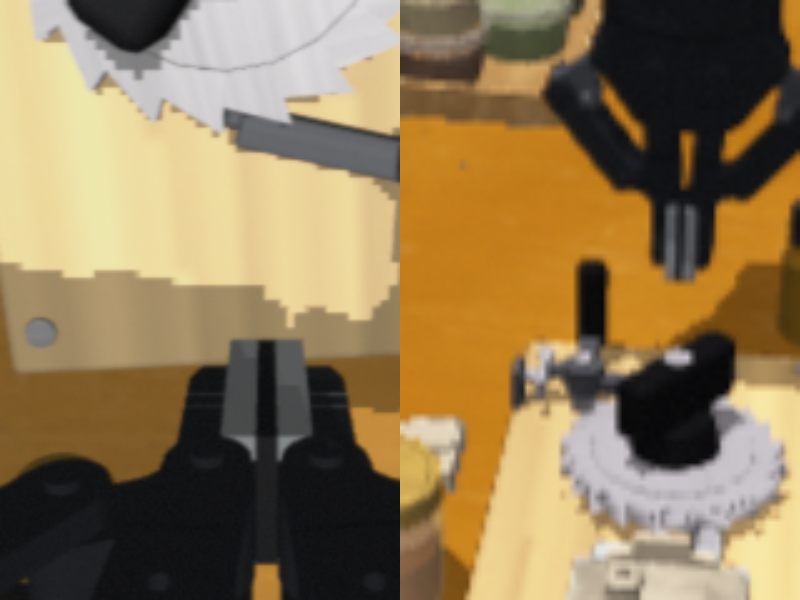

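The three cameras agree that the finger ends are at z ≈ 0.070, while the reported TCP is at 0.046. The real tips sit about 24 mm above the stated TCP, so the push passed over the post without touching it. I'll correct for this offset, go 26 mm lower and push again.

>>> servo_tool(
  motion=[-1, 0, 0, 0.1, 0, -1, 0, 0, 0.217, 0, -1, 0, 0.07, 0.217, 0, -1, 0, 0.13, 0.217, 0, -1, 0, 0.15, 0.217, 0],
)

```text
time: 5.68
tool_pos: [0.4984, -0.0673, 0.0207]
tool_rot: [-0.001, 0.707, 0.707, -0.001]
contact_force: [-5.4, -0.9, 2.6]
gripper_width: 0.002
grasp_force: 2.7
```

>>> servo_tool(
  motion=[-1, 0, 0.01, 0, 0, -1, 0, 0.02, 0, 0, -1, 0, 0.03, 0, 0, -1, 0, 0.04, 0, 0],
)

```text
time: 6.18
tool_pos: [0.5026, -0.0674, 0.0207]
tool_rot: [-0.0, 0.707, 0.707, -0.001]
contact_force: [-4.1, -2.0, 1.8]
gripper_width: 0.003
grasp_force: 2.1
```

Contact at about 5 N, and the lever is moving.

>>> servo_tool(
  motion=[-1, 0, 0.015, 0, 0, -1, 0, 0.03, 0, 0, -1, 0, 0.045, 0, 0, -1, 0, 0.06, 0, 0, -1, 0, 0.075, 0, 0],
)

```text
time: 6.8
tool_pos: [0.5124, -0.0668, 0.0206]
tool_rot: [-0.0, 0.707, 0.707, 0.0]
contact_force: [-2.8, 0.8, 0.1]
gripper_width: 0.001
grasp_force: 1.1
```

>>> servo_tool(
  motion=[-1, 0, 0.015, 0, 0, -1, 0, 0.03, 0, 0, -1, 0, 0.03, 0, 0],
)

```text
time: 7.18
tool_pos: [0.5167, -0.0676, 0.0211]
tool_rot: [0.001, 0.707, 0.707, 0.0]
contact_force: [0.4, 0.4, 0.5]
gripper_width: 0.005
grasp_force: 0.0
```

>>> servo_tool(
  motion=[-1, 0, -0.17, 0, 0, -1, 0, -0.17, -0.4, 0, -1, 0, -0.17, -0.8, 0],
)

```text
time: 7.55
tool_pos: [0.4951, -0.0674, 0.1175]
tool_rot: [0.0, 0.707, 0.707, -0.0]
contact_force: [0.1, 0.2, 0.2]
gripper_width: 0.002
grasp_force: 0.0
```

>>> servo_tool(
  motion=[1, 0.4, -0.1, 0, 0, 1, 0.6, -0.21, 0, 0, 1, 0.6, -0.21, 0, 0],
)

```text
time: 7.92
tool_pos: [0.4702, 0.0057, 0.1171]
tool_rot: [0.001, 0.706, 0.708, 0.0]
contact_force: [0.2, 0.4, 0.3]
gripper_width: 0.635
grasp_force: 0.0
```

```bash
cat > look.py <<'E'
from h import *
s=manip.state();print(s["time"],s["tool_pos"].round(4) if hasattr(s["tool_pos"],"round") else s["tool_pos"],s["tool_rot"],s["joint_pos"][5])
for c in ["wrist","side","scene"]:
    im,P=cloud(c)
    x,y,z=P[...,0],P[...,1],P[...,2]
    k=(abs(x-.471)<.045)&(abs(y-.024)<.045)&(z>.073)&(z<.084)
    if k.sum()>20:
        r=cv2.minAreaRect((P[k][:,:2]*1000).astype(np.float32)); print(c,"knob",k.sum(),r)
        q=P[k][:,:2]; w,v=np.linalg.eigh(np.cov((q-q.mean(0)).T)); print("  pca deg",np.degrees(np.arctan2(v[1,1],v[0,1]))%180)
    p=(abs(x-.53)<.045)&(y<-.03)&(y>-.09)&(z>.045)&(z<.069)
    if p.sum()>5: print(c,"post",p.sum(),np.percentile(P[p],[3,50,97],axis=0).round(4).tolist())
E
python3 look.py
```

```text
7.925 [0.4702 0.0057 0.1171] [7.74789197e-04 7.06293432e-01 7.07918628e-01 4.50316383e-04] -0.14850829274695604
wrist knob 2173 ((470.45904541015625, 24.411239624023438), (16.038232803344727, 59.167640686035156), 9.486007690429688)
  pca deg 99.49335024648234
side knob 134 ((470.6868591308594, 25.429088592529297), (15.897767066955566, 59.4321174621582), 9.354341506958008)
  pca deg 100.27112486115904
side post 73 [[0.5382, -0.0571, 0.0456], [0.5439, -0.0494, 0.0585], [0.5517, -0.0455, 0.0672]]
scene knob 150 ((469.995361328125, 21.485408782958984), (16.350940704345703, 58.8613166809082), 9.456405639648438)
  pca deg 99.68606197112896
scene post 74 [[0.5379, -0.062, 0.0452], [0.5414, -0.057, 0.0607], [0.5487, -0.0498, 0.0687]]
```

>>> servo_tool(
  motion=[1, 0.16, 0, 0, -0.21, 1, 0.16, 0, 0.35, -0.21, 1, 0.16, 0, 0.7, -0.21, 1, 0.16, 0, 0.7, -0.21],
)

```text
time: 8.57
tool_pos: [0.4672, 0.0235, 0.0291]
tool_rot: [-0.003, 0.647, 0.763, -0.002]
contact_force: [0.1, 0.0, 0.5]
gripper_width: 1.001
grasp_force: 0.0
```

>>> servo_tool(
  motion=[-1, 0, 0, 0, 0, -1, 0, 0, 0, 0, -1, 0, 0, 0, 0, -1, 0, 0, 0, 0, -1, 0, 0, 0, 0],
)

```text
time: 9.2
tool_pos: [0.4698, 0.0237, 0.0339]
tool_rot: [-0.0, 0.646, 0.763, -0.001]
contact_force: [-5.8, -1.6, 8.6]
gripper_width: 0.175
grasp_force: 59.7
```

>>> servo_tool(
  motion=[-1, 0, 0, -0.01, -0.14, -1, 0, 0, -0.01, -0.28, -1, 0, 0, -0.01, -0.42, -1, 0, 0, -0.01, -0.56, -1, 0, 0, -0.01, -0.68],
)

```text
time: 9.82
tool_pos: [0.4694, 0.0236, 0.034]
tool_rot: [-0.001, 0.421, 0.907, -0.001]
contact_force: [-3.6, -3.5, 1.9]
gripper_width: 0.178
grasp_force: 59.3
```

>>> servo_tool(
  motion=[-1, 0, 0, 0, -0.04, -1, 0, 0, 0, -0.08, -1, 0, 0, 0, -0.08],
)

```text
time: 10.2
tool_pos: [0.4694, 0.0236, 0.034]
tool_rot: [-0.001, 0.394, 0.919, -0.001]
contact_force: [-3.8, -2.9, 2.9]
gripper_width: 0.179
grasp_force: 59.5
```

```bash
cat > q.py <<'E'
from h import *
s=manip.state(); w,x,y,z=s["tool_rot"]; M=R.from_quat([x,y,z,w]).as_matrix()
a=np.degrees(np.arctan2(M[1,0],M[0,0])); print(s["time"],"tool x deg",a.round(2),"knob if gripped",np.radians(133.4-a).round(3),"F",np.round(s["contact_force"],1),"T",np.round(s["ft_torque"],3),s["tool_pos"])
E
python3 q.py
```

```text
10.2 tool x deg 133.57 knob if gripped -0.003 F [-3.8 -2.9  2.9] T [-0.439  0.679 -0.349] [0.46937645 0.02357115 0.03398774]
```

>>> servo_tool(
  motion=[-1, 0, 0, 0, -0.04, -1, 0, 0, 0, -0.04],
)

```text
time: 10.45
tool_pos: [0.4693, 0.0236, 0.034]
tool_rot: [-0.001, 0.381, 0.924, -0.001]
contact_force: [-5.5, -2.8, 3.3]
gripper_width: 0.173
grasp_force: 64.9
```

```bash
python3 q.py
```

```text
10.45 tool x deg 135.16 knob if gripped -0.031 F [-5.5 -2.8  3.3] T [-0.522  0.756 -1.379] [0.46932686 0.02357362 0.03399455]
```

>>> servo_tool(
  motion=[-1, 0, 0, 0, 0.045, 0, 0, 0, 0, 0.045, 1, 0, 0, 0, 0.045, 1, 0, 0, -0.4, 0.045, 1, 0, 0, -0.8, 0.045],
)

```text
time: 11.08
tool_pos: [0.4698, 0.0243, 0.1306]
tool_rot: [-0.0, 0.395, 0.919, -0.0]
contact_force: [1.0, -0.3, 1.2]
gripper_width: 0.991
grasp_force: 0.0
```

```bash
python3 q.py; python3 look.py
```

```text
11.075 tool x deg 133.45 knob if gripped -0.001 F [ 1.  -0.3  1.2] T [-0.045 -0.014 -0.012] [0.46981453 0.02425292 0.13056626]
11.075 [0.4698 0.0243 0.1306] [-4.91208353e-04  3.95169590e-01  9.18608052e-01 -6.51040432e-06] -0.865337758544939
wrist knob 1834 ((470.1204833984375, 24.524301528930664), (15.96352767944336, 59.389549255371094), 43.16840744018555)
  pca deg 133.4159100579266
wrist post 419 [[0.5378, -0.0584, 0.0459], [0.5419, -0.0509, 0.0632], [0.5492, -0.047, 0.067]]
side knob 152 ((470.0300598144531, 26.497766494750977), (15.75268268585205, 59.69475555419922), 44.362579345703125)
  pca deg 134.20106076601684
side post 73 [[0.5382, -0.0579, 0.0458], [0.5439, -0.0495, 0.0584], [0.5515, -0.0454, 0.0676]]
scene knob 154 ((469.6049499511719, 21.502376556396484), (15.46537971496582, 59.01286315917969), 41.2750129699707)
  pca deg 133.20889401403844
scene post 67 [[0.538, -0.0617, 0.0469], [0.5409, -0.0575, 0.0597], [0.549, -0.0496, 0.0687]]
```

>>> servo_tool(
  motion=[-1, 0, 0, 0, 0.2, -1, 0, 0, 0, 0.4, -1, 0, 0, 0, 0.6, -1, 0, 0, 0, 0.8, -1, 0, 0, 0, 0.966],
)

```text
time: 11.85
tool_pos: [0.4694, 0.0242, 0.1283]
tool_rot: [-0.001, 0.709, 0.705, -0.001]
contact_force: [0.1, 0.8, -0.3]
gripper_width: -0.001
grasp_force: 0.0
```

>>> servo_tool(
  motion=[-1, -0.3, 0.5, 0, 0, -1, -0.72, 0.92, 0, 0, -1, -0.72, 0.92, 0, 0, -1, -0.72, 0.92, 0, 0],
)

```text
time: 12.35
tool_pos: [0.58, -0.0626, 0.1284]
tool_rot: [-0.001, 0.708, 0.706, -0.001]
contact_force: [-0.2, -0.1, 0.6]
gripper_width: 0.0
grasp_force: 0.0
```

>>> servo_tool(
  motion=[-1, 0, 0, 0.4, 0, -1, 0, 0, 0.8, 0, -1, 0, 0, 0.89, 0, -1, 0, -0.06, 0.89, 0, -1, 0, -0.1, 0.89, 0],
)

```text
time: 12.98
tool_pos: [0.5695, -0.0625, 0.0255]
tool_rot: [0.002, 0.707, 0.707, 0.001]
contact_force: [-0.6, -0.3, -0.7]
gripper_width: 0.001
grasp_force: 0.0
```

>>> servo_tool(
  motion=[-1, 0, -0.015, 0, 0, -1, 0, -0.03, 0, 0, -1, 0, -0.045, 0, 0, -1, 0, -0.06, 0, 0],
)

```text
time: 13.48
tool_pos: [0.5635, -0.0628, 0.0242]
tool_rot: [0.002, 0.708, 0.707, 0.002]
contact_force: [7.5, -1.2, -1.1]
gripper_width: 0.002
grasp_force: 3.6
```

>>> servo_tool(
  motion=[-1, 0, -0.015, 0, 0, -1, 0, -0.03, 0, 0, -1, 0, -0.045, 0, 0, -1, 0, -0.06, 0, 0, -1, 0, -0.07, 0, 0],
)

```text
time: 14.1
tool_pos: [0.5591, -0.0665, 0.0253]
tool_rot: [0.008, 0.707, 0.707, 0.003]
contact_force: [17.7, -11.9, -9.8]
gripper_width: -0.002
grasp_force: 9.2
```

>>> servo_tool(
  motion=[-1, 0, -0.015, 0, 0, -1, 0, -0.03, 0, 0, -1, 0, -0.045, 0, 0, -1, 0, -0.045, 0, 0],
)

```text
time: 14.6
tool_pos: [0.5548, -0.0696, 0.0257]
tool_rot: [0.012, 0.707, 0.707, 0.001]
contact_force: [18.9, -20.8, -13.0]
gripper_width: 0.002
grasp_force: 11.5
```

>>> servo_tool(
  motion=[-1, -0.03, 0.05, 0, 0, -1, -0.05, 0.12, 0, 0, -1, -0.05, 0.2, 0, 0, -1, -0.05, 0.2, -0.3, 0],
)

```text
time: 15.1
tool_pos: [0.5688, -0.0673, 0.0555]
tool_rot: [-0.004, 0.707, 0.707, -0.002]
contact_force: [0.5, -0.0, 0.1]
gripper_width: -0.003
grasp_force: 0.0
```

```bash
python3 look.py; python3 - <<'E'
from h import *
im,P=cloud("wrist"); i2,P2=cloud("side")
for c,Q in (("w",P),("s",P2)):
  x,y,z=Q[...,0],Q[...,1],Q[...,2]
  for lo in np.arange(.02,.07,.01):
    p=(x>.5)&(x<.56)&(y>-.08)&(y<.0)&(z>lo)&(z<lo+.01)
    if p.sum()>3: print(c,lo.round(2),p.sum(),np.percentile(Q[p],[2,50,98],axis=0).round(3).tolist())
save(np.hstack([cv2.resize(im[20:244,100:250],(400,600)),cv2.resize(i2[150:240,210:270],(400,600))]),"f.png")
E
```

```text
15.1 [ 0.5688 -0.0673  0.0555] [-0.00380271  0.70719802  0.70700212 -0.00212241] -0.2475411597461155
wrist knob 3738 ((476.8524169921875, 17.619508743286133), (16.0313777923584, 43.22099304199219), 43.24671173095703)
  pca deg 127.05815077697775
wrist post 864 [[0.5379, -0.0608, 0.0472], [0.5444, -0.0532, 0.0656], [0.55, -0.0491, 0.0673]]
side knob 155 ((471.08721923828125, 25.41303062438965), (16.820859909057617, 59.164039611816406), 45.42816925048828)
  pca deg 134.04108225953544
side post 73 [[0.5383, -0.0597, 0.0459], [0.5439, -0.0497, 0.0592], [0.5517, -0.0457, 0.0673]]
scene knob 158 ((469.8704833984375, 21.64669418334961), (16.12263298034668, 59.18008804321289), 42.5361213684082)
  pca deg 133.6917512559405
scene post 71 [[0.538, -0.0621, 0.0459], [0.5412, -0.0574, 0.0597], [0.5497, -0.0501, 0.0687]]
w 0.02 348 [[0.501, -0.052, 0.021], [0.538, -0.027, 0.027], [0.551, -0.002, 0.03]]
w 0.03 2588 [[0.501, -0.05, 0.031], [0.527, -0.033, 0.033], [0.549, -0.001, 0.039]]
w 0.04 232 [[0.515, -0.054, 0.04], [0.54, -0.047, 0.041], [0.552, -0.027, 0.049]]
w 0.05 156 [[0.54, -0.055, 0.05], [0.547, -0.049, 0.055], [0.552, -0.047, 0.06]]
w 0.06 607 [[0.539, -0.06, 0.061], [0.545, -0.053, 0.066], [0.551, -0.048, 0.068]]
s 0.02 58 [[0.504, -0.052, 0.021], [0.533, -0.025, 0.027], [0.551, -0.018, 0.03]]
s 0.03 145 [[0.502, -0.054, 0.03], [0.531, -0.029, 0.034], [0.55, -0.002, 0.039]]
s 0.04 35 [[0.516, -0.055, 0.04], [0.542, -0.049, 0.044], [0.552, -0.027, 0.05]]
s 0.05 26 [[0.538, -0.056, 0.05], [0.544, -0.05, 0.056], [0.552, -0.046, 0.059]]
s 0.06 31 [[0.538, -0.059, 0.061], [0.544, -0.05, 0.066], [0.551, -0.047, 0.068]]
```

View pics/f.png

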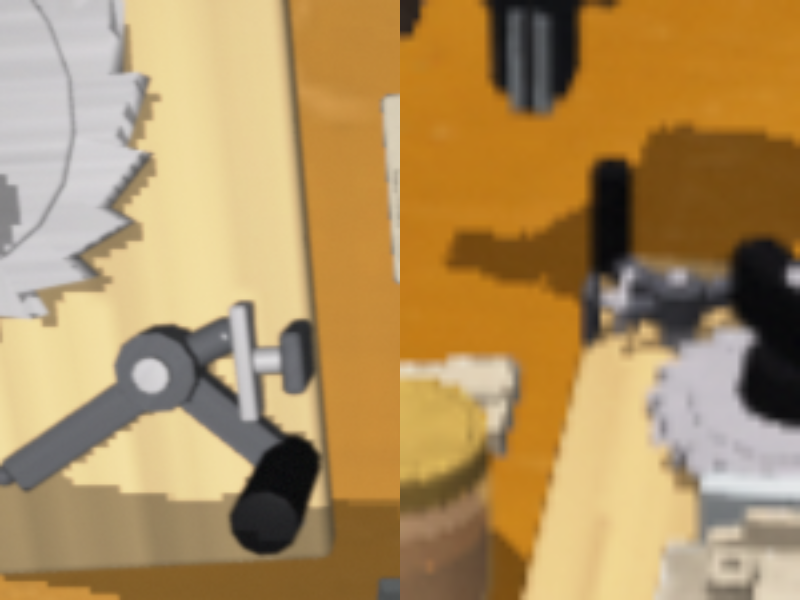

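>>> servo_tool(
  motion=[-1, 0.1, 0, 0, -0.22, -1, 0.19, 0, 0, -0.44, -1, 0.19, 0, 0, -0.667, -1, 0.19, 0, 0.22, -0.667, -1, 0.19, 0, 0.22, -0.667],
)

```text
time: 15.98
tool_pos: [0.5682, -0.0448, 0.0289]
tool_rot: [-0.004, 0.5, 0.866, -0.001]
contact_force: [-0.3, 0.0, -0.4]
gripper_width: -0.001
grasp_force: 0.0
```

```bash
python3 q.py
```

```text
15.975 tool x deg 119.98 knob if gripped 0.234 F [-0.3  0.  -0.4] T [ 0.003  0.038 -0.009] [ 0.56824401 -0.04480576  0.0288595 ]
```

>>> servo_tool(
  motion=[-1, 0, -0.02, 0, 0, -1, 0, -0.04, 0, 0, -1, 0, -0.055, 0, 0, -1, 0, -0.07, 0, 0],
)

```text
time: 16.48
tool_pos: [0.5644, -0.05, 0.0332]
tool_rot: [0.0, 0.5, 0.866, 0.0]
contact_force: [-0.2, -0.1, 0.4]
gripper_width: 0.002
grasp_force: 0.0
```

>>> servo_tool(
  motion=[-1, 0, -0.015, 0, 0, -1, 0, -0.03, 0, 0],
)

```text
time: 16.73
tool_pos: [0.5626, -0.0515, 0.0335]
tool_rot: [0.002, 0.5, 0.866, 0.001]
contact_force: [6.6, 1.7, -0.9]
gripper_width: -0.001
grasp_force: 2.7
```

>>> servo_tool(
  motion=[-1, 0.02, 0.03, 0, 0, -1, 0.05, 0.03, 0.03, 0, -1, 0.05, 0, 0.03, 0, -1, 0.05, -0.015, 0.03, 0, -1, 0.05, -0.03, 0.03, 0],
)

```text
time: 17.35
tool_pos: [0.5561, -0.0485, 0.0292]
tool_rot: [0.002, 0.5, 0.866, 0.001]
contact_force: [6.6, -0.8, -1.9]
gripper_width: 0.0
grasp_force: 2.6
```

>>> servo_tool(
  motion=[-1, 0, -0.015, 0, 0, -1, 0, -0.03, 0, 0, -1, 0, -0.045, 0, 0],
)

```text
time: 17.73
tool_pos: [0.5505, -0.0512, 0.0292]
tool_rot: [0.0, 0.5, 0.866, -0.0]
contact_force: [2.4, -0.2, 0.9]
gripper_width: 0.0
grasp_force: 1.1
```

Force is falling as it nears the middle.

>>> servo_tool(
  motion=[-1, 0, -0.02, 0, 0, -1, 0, -0.04, 0, 0, -1, 0, -0.055, 0, 0],
)

```text
time: 18.1
tool_pos: [0.5435, -0.0541, 0.0285]
tool_rot: [-0.001, 0.5, 0.866, -0.0]
contact_force: [-0.1, 0.4, 0.3]
gripper_width: 0.0
grasp_force: 0.0
```

>>> servo_tool(
  motion=[-1, 0, 0.1, 0, 0, -1, 0, 0.1, -0.3, 0, -1, 0, 0.1, -0.7, 0],
)

```text
time: 18.48
tool_pos: [0.5538, -0.0475, 0.1119]
tool_rot: [-0.002, 0.5, 0.866, -0.001]
contact_force: [1.0, -0.8, 0.3]
gripper_width: 0.001
grasp_force: 0.0
```

```bash
python3 q.py; python3 look.py
```

```text
18.475 tool x deg 119.99 knob if gripped 0.234 F [ 1.  -0.8  0.3] T [-0.004  0.004 -0.031] [ 0.55377264 -0.04746201  0.11192244]
18.475 [ 0.5538 -0.0475  0.1119] [-2.43448044e-03  5.00094800e-01  8.65966967e-01 -6.90573255e-04] -0.7428887892364165
wrist knob 2692 ((473.5628662109375, 20.471370697021484), (16.323049545288086, 50.54176330566406), 43.34562683105469)
  pca deg 134.00512513771756
wrist post 487 [[0.5162, -0.0711, 0.0468], [0.5222, -0.063, 0.0656], [0.5284, -0.0594, 0.0673]]
side knob 150 ((471.521484375, 25.008533477783203), (15.285144805908203, 62.680171966552734), 43.705833435058594)
  pca deg 133.60019989745487
side post 65 [[0.5167, -0.0687, 0.0454], [0.5228, -0.0611, 0.0578], [0.5283, -0.0574, 0.0671]]
scene knob 156 ((470.4844665527344, 22.28630828857422), (17.470308303833008, 59.10270309448242), 42.044166564941406)
  pca deg 133.60320385545836
scene post 74 [[0.516, -0.0741, 0.0466], [0.5193, -0.0697, 0.0595], [0.528, -0.0622, 0.0685]]
```

>>> servo_tool(
  motion=[1, 0.3, -0.1, 0, -0.15, 1, 0.7, -0.25, 0, -0.3, 1, 0.866, -0.303, 0, -0.3, 1, 0.866, -0.303, 0, -0.3],
)

```text
time: 19.12
tool_pos: [0.4701, 0.0246, 0.1115]
tool_rot: [-0.001, 0.394, 0.919, -0.0]
contact_force: [0.5, -0.3, -0.1]
gripper_width: 0.846
grasp_force: 0.0
```

```bash
python3 q.py
```

```text
19.125 tool x deg 133.57 knob if gripped -0.003 F [ 0.5 -0.3 -0.1] T [0.025 0.003 0.028] [0.4701002  0.02464223 0.11152251]
```

>>> servo_tool(
  motion=[1, 0, 0, 0.3, 0, 1, 0, 0, 0.63, 0, 1, 0, 0, 0.63, 0],
)

```text
time: 19.5
tool_pos: [0.4686, 0.0235, 0.0336]
tool_rot: [-0.004, 0.395, 0.919, -0.001]
contact_force: [0.0, 0.6, 0.6]
gripper_width: 0.996
grasp_force: 0.0
```

>>> servo_tool(
  motion=[-1, 0, 0, 0, 0, -1, 0, 0, 0, 0, -1, 0, 0, 0, 0, -1, 0, 0, 0, 0, -1, 0, 0, 0, 0],
)

```text
time: 20.12
tool_pos: [0.4708, 0.022, 0.0388]
tool_rot: [-0.001, 0.395, 0.919, -0.002]
contact_force: [-7.9, -6.8, 10.0]
gripper_width: 0.17
grasp_force: 59.9
```

```bash
python3 q.py
```

```text
20.125 tool x deg 133.49 knob if gripped -0.002 F [-7.9 -6.8 10. ] T [-0.937  1.19  -0.229] [0.47083844 0.0220332  0.03880835]
```

>>> servo_tool(
  motion=[-1, 0, 0, 0, 0.07, -1, 0, 0, 0, 0.14, -1, 0, 0, 0, 0.21, -1, 0, 0, 0, 0.28, -1, 0, 0, 0, 0.35],
)

```text
time: 20.75
tool_pos: [0.4706, 0.0218, 0.0389]
tool_rot: [-0.0, 0.517, 0.856, -0.003]
contact_force: [-8.9, -6.3, 10.4]
gripper_width: 0.169
grasp_force: 60.0
```

```bash
python3 q.py
```

```text
20.75 tool x deg 117.69 knob if gripped 0.274 F [-8.9 -6.3 10.4] T [-1.028  1.4    0.21 ] [0.47062497 0.02181359 0.03885023]
```

>>> servo_tool(
  motion=[-1, 0, 0, 0, 0.07, -1, 0, 0, 0, 0.14, -1, 0, 0, 0, 0.2, -1, 0, 0, 0, 0.25],
)

```text
time: 21.25
tool_pos: [0.4704, 0.0217, 0.0388]
tool_rot: [-0.0, 0.599, 0.801, -0.003]
contact_force: [-10.0, -5.9, 11.3]
gripper_width: 0.175
grasp_force: 60.1
```

```bash
python3 q.py
```

```text
21.25 tool x deg 106.45 knob if gripped 0.47 F [-10.   -5.9  11.3] T [-1.018  1.541  0.163] [0.47035025 0.02172847 0.03880691]
```

>>> servo_tool(
  motion=[-1, 0, 0, -0.02, 0.1, -1, 0, 0, -0.02, 0.2, -1, 0, 0, -0.02, 0.3, -1, 0, 0, -0.02, 0.41, -1, 0, 0, -0.02, 0.41],
)

```text
time: 21.88
tool_pos: [0.4698, 0.0217, 0.0389]
tool_rot: [0.0, 0.719, 0.695, -0.003]
contact_force: [-3.6, -8.2, -2.2]
gripper_width: 0.171
grasp_force: 60.1
```

```bash
python3 q.py
```

```text
21.875 tool x deg 88.05 knob if gripped 0.792 F [-3.6 -8.2 -2.2] T [-1.203  0.436  0.092] [0.46982197 0.02167436 0.0389362 ]
```

>>> servo_tool(
  motion=[-1, 0, 0, 0, 0.08, -1, 0, 0, 0, 0.16, -1, 0, 0, 0, 0.16],
)

```text
time: 22.25
tool_pos: [0.4697, 0.0217, 0.0389]
tool_rot: [0.0, 0.761, 0.649, -0.003]
contact_force: [-4.5, -7.3, -1.4]
gripper_width: 0.173
grasp_force: 60.2
```

```bash
python3 q.py
```

```text
22.25 tool x deg 80.87 knob if gripped 0.917 F [-4.5 -7.3 -1.4] T [-1.242  0.485  0.182] [0.4696668  0.02168284 0.03891327]
```

>>> servo_tool(
  motion=[-1, 0, 0, 0, 0.08, -1, 0, 0, 0, 0.16, -1, 0, 0, 0, 0.235, -1, 0, 0, 0, 0.235],
)

```text
time: 22.75
tool_pos: [0.4694, 0.0217, 0.0389]
tool_rot: [0.0, 0.818, 0.576, -0.003]
contact_force: [-5.1, -7.0, -1.6]
gripper_width: 0.165
grasp_force: 60.3
```

```bash
python3 q.py
```

```text
22.75 tool x deg 70.3 knob if gripped 1.101 F [-5.1 -7.  -1.6] T [-1.162  0.652  0.243] [0.46943117 0.02173484 0.0389105 ]
```

>>> servo_tool(
  motion=[-1, 0, 0, 0, -0.02, -1, 0, 0, 0, -0.035, -1, 0, 0, 0, -0.035],
)

```text
time: 23.12
tool_pos: [0.4695, 0.0217, 0.0389]
tool_rot: [0.0, 0.81, 0.587, -0.003]
contact_force: [-4.7, -7.3, -1.7]
gripper_width: 0.17
grasp_force: 60.3
```

```bash
python3 q.py
```

```text
23.125 tool x deg 71.89 knob if gripped 1.073 F [-4.7 -7.3 -1.7] T [-1.176  0.615  0.2  ] [0.46947637 0.02174383 0.03893905]
```

>>> servo_tool(
  motion=[0, 0, 0, 0, 0, 1, 0, 0, 0, 0, 1, 0, 0, -0.3, 0, 1, 0, 0, -0.8, 0, 1, 0, 0, -0.8, 0],
)

```text
time: 23.75
tool_pos: [0.4761, 0.0234, 0.1427]
tool_rot: [0.004, 0.81, 0.587, 0.005]
contact_force: [0.8, -0.4, 0.1]
gripper_width: 0.994
grasp_force: 0.0
```

```bash
python3 q.py; python3 look.py; python3 - <<'E'
from h import *
im,P=cloud("wrist");i2,P2=cloud("side")
save(np.hstack([cv2.resize(im[:,:],(400,300)),cv2.resize(i2[170:290,210:330],(400,300))]),"g.png")
E
```

```text
23.75 tool x deg 71.84 knob if gripped 1.074 F [ 0.8 -0.4  0.1] T [ 0.045 -0.045  0.021] [0.47607447 0.02340608 0.14268616]
23.75 [0.4761 0.0234 0.1427] [0.00416694 0.80981044 0.58665671 0.0048572 ] 0.2094689774775595
wrist knob 1650 ((470.6356506347656, 24.355146408081055), (58.949424743652344, 15.800077438354492), 72.072998046875)
  pca deg 72.2506934664318
wrist post 398 [[0.5135, -0.0713, 0.0463], [0.5195, -0.0625, 0.0639], [0.526, -0.0595, 0.0672]]
side knob 140 ((470.532958984375, 24.91535186767578), (57.87486267089844, 15.94060230255127), 72.23609161376953)
  pca deg 70.97325031491934
side post 61 [[0.5143, -0.0692, 0.0467], [0.5207, -0.0614, 0.0591], [0.5262, -0.0582, 0.0675]]
scene knob 138 ((470.6370544433594, 22.187244415283203), (60.28249740600586, 16.726835250854492), 70.60070037841797)
  pca deg 73.26065673364921
scene post 71 [[0.5124, -0.0746, 0.0465], [0.5166, -0.0698, 0.0587], [0.5233, -0.062, 0.0686]]
```

View pics/g.png

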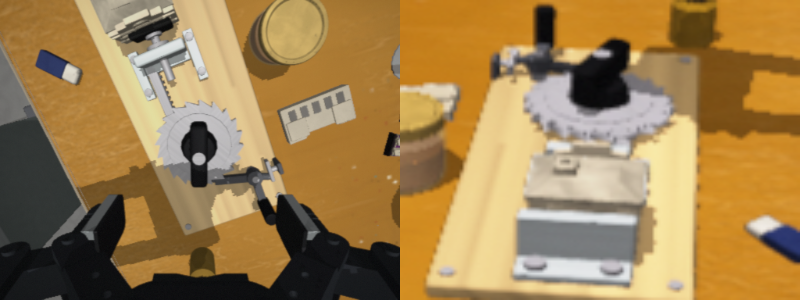

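```bash
python3 -c "
from h import *
print(job_done())"
```

```text
the job is handed in; nothing more can be done
None
```

I handed the job in with the knob on the 1.06 click, the pawl in the teeth and the gripper clear; I estimate the pad presses with about 7–10 N, but I had no direct force reading, and no verdict came back. During my first try at swinging the pawl back in, the wrist read about 31 N while a finger was jammed against the lever post, so the 25 N lever limit may have been exceeded. I backed off and swung it in cleanly on a second try at about 7 N.

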